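# Put the stain bottles back in their own trays

### The job

The three stain bottles at the staining bench stand in one another's drip trays: put each one upright in the well of the tray that matches its cap colour, using the empty metal tray to park a bottle on the way. The bottles drip, so stand them only in trays, never on the bare bench; keep them upright and let go only once they are standing. Leave the white-capped bottle, the culture dishes and the slide box where they are.

Things in the scene. Friction and masses are not known exactly. Their poses are not given: they have to be found in the camera images.
- violet_bottle: loose dark brown stain bottle, violet cap, violet stripe on its white label. Round, 110 mm high; body 46 mm in diameter up to 58 mm, then narrowing to a 24 mm neck; cap a cylinder 32 mm in diameter, 76 to 110 mm above the underside, to grip from above. 0.1 to 0.2 kg. Origin: centre of its underside, z up. At the start it stands in a tray of another colour; a tray holds one bottle.
- yellow_bottle: loose dark brown stain bottle, yellow cap, yellow stripe on its white label. Round, 110 mm high; body 46 mm in diameter up to 58 mm, then narrowing to a 24 mm neck; cap a cylinder 32 mm in diameter, 76 to 110 mm above the underside, to grip from above. 0.1 to 0.2 kg. Origin: centre of its underside, z up. At the start it stands in a tray of another colour; a tray holds one bottle.
- red_bottle: loose dark brown stain bottle, red cap, red stripe on its white label. Round, 110 mm high; body 46 mm in diameter up to 58 mm, then narrowing to a 24 mm neck; cap a cylinder 32 mm in diameter, 76 to 110 mm above the underside, to grip from above. 0.1 to 0.2 kg. Origin: centre of its underside, z up. At the start it stands in a tray of another colour; a tray holds one bottle.
- violet_tray: round open tray with a raised rim, fixed to the bench, violet all over: the home of the violet-capped bottle. Outer diameter 90 mm; the rim is 16 mm high and 9 mm wide, and encloses a flat round well 72 mm across whose floor is 8 mm above the bench. Origin on its axis at the bench (z = 0), z axis up.
- yellow_tray: round open tray with a raised rim, fixed to the bench, yellow all over: the home of the yellow-capped bottle. Outer diameter 90 mm; the rim is 16 mm high and 9 mm wide, and encloses a flat round well 72 mm across whose floor is 8 mm above the bench. Origin on its axis at the bench (z = 0), z axis up.
- red_tray: round open tray with a raised rim, fixed to the bench, red all over: the home of the red-capped bottle. Outer diameter 90 mm; the rim is 16 mm high and 9 mm wide, and encloses a flat round well 72 mm across whose floor is 8 mm above the bench. Origin on its axis at the bench (z = 0), z axis up.
- spare_tray: round open tray with a raised rim, fixed to the bench, plain metal grey, empty at the start: the spare tray, for standing a bottle in on the way. Outer diameter 90 mm; the rim is 16 mm high and 9 mm wide, and encloses a flat round well 72 mm across whose floor is 8 mm above the bench. Origin on its axis at the bench (z = 0), z axis up.
- white_bottle: bystander: a loose dark brown bottle with a white cap, same shape and size as the stain bottles (body 46 mm in diameter, 110 mm high), standing on the bench. Origin at the centre of its underside. Not to be disturbed.
- petri_stack: bystander: a loose stack of three pale closed culture dishes, treated as one piece, 90 mm in diameter, 45 mm high, on the bench. Origin at the centre of its underside. Not to be disturbed.
- slide_box: bystander: a loose blue slide box with a white label on top, 87 x 162 x 34 mm (x, y, z), on the bench beyond the trays. Origin at the centre of its underside. Not to be disturbed.
Not all that is in view belongs to the job. What is meant by the spare_tray is not brown, and is the larger of those in its own colour. What is shaped like the violet_bottle but turquoise is not meant.

How it is judged:
On the way:
1. one of the stain bottles stands in the spare metal tray (((horizontal distance between violet_bottle and spare_tray below 0.014 m and height (world z) of violet_bottle between 0.005 and 0.011 m and angle between violet_bottle's own z axis and vertical below 0.08 rad) or (horizontal distance between yellow_bottle and spare_tray below 0.014 m and height (world z) of yellow_bottle between 0.005 and 0.011 m and angle between yellow_bottle's own z axis and vertical below 0.08 rad) or (horizontal distance between red_bottle and spare_tray below 0.014 m and height (world z) of red_bottle between 0.005 and 0.011 m and angle between red_bottle's own z axis and vertical below 0.08 rad))), for 0.2 s.
At the end, for the whole second after the job is handed in: Each stain bottle stands upright (within 0.08 rad) and at rest on the floor of the well of the tray of its own cap colour (its axis within 14 mm of the tray's axis, which is anywhere in the well; underside 5 to 11 mm above the bench), and all are released (horizontal distance between violet_bottle and violet_tray below 0.014 m and height (world z) of violet_bottle between 0.005 and 0.011 m and angle between each of violet_bottle, yellow_bottle, red_bottle's own z axis and vertical below 0.08 rad and linear speed of each of violet_bottle, yellow_bottle, red_bottle below 0.02 m/s and angular speed of each of violet_bottle, yellow_bottle, red_bottle below 0.2 rad/s and horizontal distance between yellow_bottle and yellow_tray below 0.014 m and height (world z) of yellow_bottle between 0.005 and 0.011 m and horizontal distance between red_bottle and red_tray below 0.014 m and height (world z) of red_bottle between 0.005 and 0.011 m); the robot touches nothing.
It fails at once if a stain bottle was stood on the bare bench (height (world z) of any of violet_bottle, yellow_bottle, red_bottle below 0.004 m).
It fails at once if a stain bottle was tipped by more than about 34 degrees (angle between any of violet_bottle, yellow_bottle, red_bottle's own z axis and vertical above 0.6 rad).
It fails at once if a stain bottle was let go in the air, more than 22 mm above a tray's floor ((height (world z) of violet_bottle above 0.03 m and contact force between violet_bottle and the fingers below 0.02 N) or (height (world z) of yellow_bottle above 0.03 m and contact force between yellow_bottle and the fingers below 0.02 N) or (height (world z) of red_bottle above 0.03 m and contact force between red_bottle and the fingers below 0.02 N)).
It fails at once if a bystander was moved by more than 15 mm (distance of any of white_bottle, petri_stack, slide_box from where it was at the start of the episode above 0.015 m).
It also fails if it takes over 102 s, if anything falls off the work surface, if the arm or the gripper's body presses on something with over 40 N, if the wrist force passes 120 N, or if a joint passes its speed limit or range.

### The arm

A 6-joint arm with a two-finger parallel gripper is mounted at the origin on the work surface. World frame = base frame: x ahead of the robot, y to its left, z up, the work surface at z = 0. Lengths are in m, angles in rad, forces in N, time in s.
With the tool pointing down it reaches from about 0.375 to 0.975 m from the base axis. Payload 3.8 kg.
Tool frame: the origin (TCP) lies midway between the tips of the shut fingers; the grasp point (between the pads) lies 19 mm behind it; z points along the fingers, y is the line along which they close (so a half turn about z gives the same grasp; the last joint's range is limited). The gripper opens to 85 mm and grips with 20 to 120 N. Pads are 22 mm wide; open, the fingers measure 114 mm over their backs; the gripper's body (76 mm by 85 mm) begins 54 mm behind the grasp point. The pads swing forward as they close: fully open they stand 13 mm farther back than shut.
Start: joints at [-1.158, 0.264, 1.604, -0, 1.274, -0.037], TCP at [0.293, -0.608, 0.231] pointing down, gripper open.
Joint ranges: [-2.63, 2.63], [-0.94, 2.18], [0.31, 2.57], [-1.31, 4.45], [0, 2.66], [-2.55, 2.55]. Speed limits (rad/s): [2.57, 2.57, 3.14, 3.14, 3.14, 3.14].

### API

Orientations are given as a rotation vector (axis times angle).
In Python, from workcell import bot, imaging gives the robot as it stands.
- The arm moves only by the tool step_arm, never from a script. Its argument "series" is a list of rows, each an object of numbers: "grip": the closure, from -1 (fully open) to 1 (shut); "x", "y", "z": the shift along the tool's x, y, z normalised to -1 to 1, where 1 is 500 mm; "ax", "ay", "az": the turn, a rotation vector about the tool's x, y, z normalised to -1 to 1, where 1 is 30 degrees. A call has 1 to 12 rows; each row is the pose to reach, as a shift and turn from the pose commanded when the call began, along the tool's axes at that moment; what a row does not reach only later rows make up. A row lasts 1/10 s, in which the tool goes at most 50 mm and 8.59 degrees, less where a joint would pass 70% of its speed; a pose out of reach is approached as far as the arm can. A call with a number of a shift or a turn outside -1 to 1 is refused whole. A call with a gripper value outside its range is refused whole. The fingers move at their own pace and stop on an object; "force" is the grip in N (left out, the last holds). Time passes only in rows, so rows that repeat a pose let the fingers close. It gives the time, the measured TCP pose, the force, the opening and the grip force at its end, in the units of the state.
- bot.read_state(): the state, without advancing time (a new reading comes with each control period).
- imaging.read_camera(name): name is "scene" or "top"; returns a dict with "img" (400x640x3 uint8, red, green, blue), "fx", "fy", "cx", "cy" (pixels), "k1" (the pictures are not rectified: a ray, as slopes to the right and down, at radius r is drawn at 1 + k1 r^2 times it, then the intrinsics apply), "R" (3x3) and "t" (3): a world point X has camera coordinates R X + t. Camera axes: x right, y down, z forward; pixel columns grow to the right and rows downward; lengths in m; the calibration is good to about 2 mm. A picture is of the moment at which its call begins. There is no depth.
- bot.finish_job(): hands the job in; it is judged then, once.
The state is a dict: "time": time; "q": joint angles; "joint_vel": joint speeds; "joint_torque": joint torques, N m; "tool_pos": TCP position; "tcp_rot": TCP orientation; "wrist_force": force on the tool from outside, world axes, zero at the start; "torque": the same for the moment, N m; "width": opening from 0.0 (shut) to 1.0 (fully open); "grip_force": force on a finger pad.
Only numpy, scipy, OpenCV 4.12 (cv2) and the standard library are available. Lean on these libraries where they do the work, as an engineer would, in place of code of your own. Each camera call takes 0.05 s, during which the arm holds its last target. There are 200 camera calls.

## Working session

There is one attempt and no reset: what is moved stays moved. The work goes in short steps, Python scripts to look and compute and a tool call to move; the robot and the scene stay as the last step left them, time stands still between calls to the robot, and variables do not carry over. Pictures are saved under pics/ and viewed, at most 14 in all, crops included, and the job is handed in when it is done.

Besides the shell and the picture viewer there is one more tool, called after ">>>" as name(argument=value, ...) on one line, values as JSON. step_arm: Moves the arm, as the interface text tells. Scaled input: -1 to 1 covers 500 mm each way for a shift and 30 degrees each way for a turn. Its arguments: {"type":"object","properties":{"series":{"type":"array","items":{"type":"object","properties":{"grip":{"type":"number"},"x":{"type":"number","minimum":-1,"maximum":1},"y":{"type":"number","minimum":-1,"maximum":1},"z":{"type":"number","minimum":-1,"maximum":1},"ax":{"type":"number","minimum":-1,"maximum":1},"ay":{"type":"number","minimum":-1,"maximum":1},"az":{"type":"number","minimum":-1,"maximum":1}}}},"force":{"type":"number"}},"required":["series"]}

```bash
mkdir -p pics; python3 - <<'E'
from workcell import bot, imaging
import cv2,pickle
for n in("scene","top"):
    c=imaging.read_camera(n); cv2.imwrite(f"pics/{n}0.png",c["img"][:,:,::-1]); pickle.dump(c,open(f"{n}0.pkl","wb"))
    print(n,{k:v for k,v in c.items() if k!="img"})
print(bot.read_state())
E
```

```text
scene {'fx': 427.2855572610587, 'fy': 427.2855572610587, 'cx': 314.06898761406785, 'cy': 199.07260673256087, 'k1': -0.055714895422143605, 'R': array([[ 0.67721218,  0.73560943, -0.01619976],
       [ 0.54168413, -0.51334047, -0.66562742],
       [-0.4979578 ,  0.44199584, -0.74610837]]), 't': array([-0.38067299, -0.28627037,  1.25467743])}
top {'fx': 364.6374117014854, 'fy': 364.6374117014854, 'cx': 321.4206841848634, 'cy': 200.62880261620083, 'k1': -0.04193971347509672, 'R': array([[-0.00649087, -0.99968549, -0.02422367],
       [-0.99620106,  0.00856814, -0.08666047],
       [ 0.08684077,  0.02356914, -0.99594336]]), 't': array([0.0056392 , 0.55917048, 0.74419476])}
{'time': 0.1, 'q': array([-1.15788965e+00,  2.64705244e-01,  1.60522894e+00, -2.27335226e-06,
        1.27368480e+00, -3.68954233e-02]), 'joint_vel': array([-0.00068119, -0.00132133, -0.00287249, -0.00169433,  0.00030825,
       -0.00063947]), 'joint_torque': array([-4.53797588e-05, -5.16709363e+01, -3.68589735e+01, -4.15067609e-05,
        6.27748886e-03,  2.37593945e-06]), 'tool_pos': array([ 0.29322095, -0.60726406,  0.23007262]), 'tcp_rot': array([-3.06053496e+00, -7.00163457e-01,  5.97867960e-04]), 'wrist_force': array([0.28883739, 0.5465098 , 0.1128421 ]), 'torque': array([-0.03499803,  0.01147004,  0.03244157]), 'grip_force': 0.0, 'width': 0.9966902009268006}
```

View pics/scene0.png

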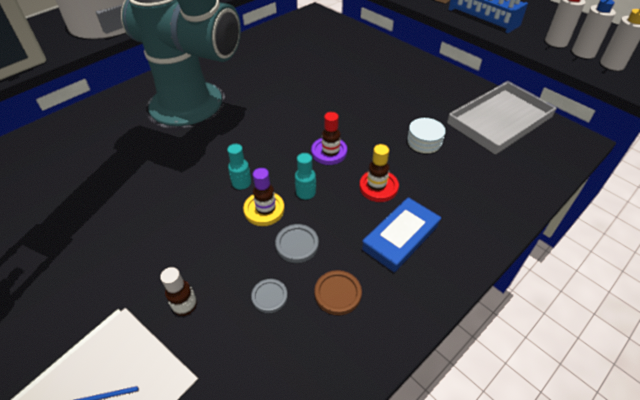

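View pics/top0.png

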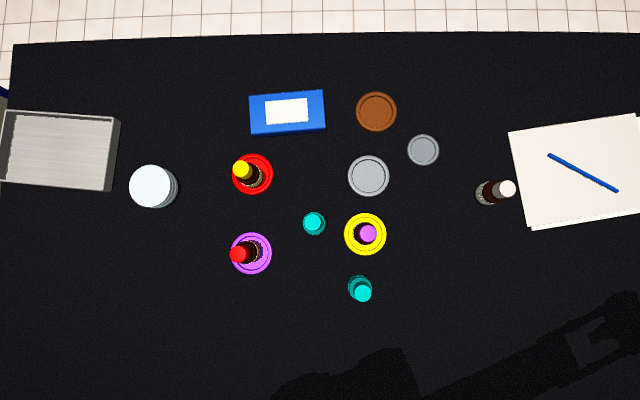

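The scene view shows the red cap at (331,121) over the violet tray, the yellow cap at (380,155) over the red tray and the violet cap at (261,178) over the yellow tray. The larger grey tray, the spare, is at (297,242). In the top view these are at (240,254), (242,170), (367,233) and (368,176). Turquoise decoys stand beside the yellow tray.

```bash
cat > vis.py <<'E'
import cv2,numpy as np
from scipy.optimize import least_squares
HUE={'red':(172,8),'yellow':(22,38),'violet':(125,165),'turq':(80,100)}
def mask(img,col):
    h,s,v=cv2.split(cv2.cvtColor(img,cv2.COLOR_RGB2HSV))
    if col=='grey': m=(s<60)&(v>70)
    else:
        a,b=HUE[col]; m=((h>=a)|(h<=b)) if a>b else (h>=a)&(h<=b)
        m=m&(s>90)&(v>60)
    return m.astype(np.uint8)
def blob(img,col,seed):
    "hull centroid and hull of the component nearest the seed"
    n,l,st,ce=cv2.connectedComponentsWithStats(mask(img,col))
    best=min((i for i in range(1,n) if st[i,4]>40),key=lambda i:np.min(np.hypot(*(np.argwhere(l==i)[:,::-1]-seed).T)))
    h=cv2.convexHull(np.argwhere(l==best)[:,::-1].astype(np.int32))
    M=cv2.moments(h); return np.array([M['m10']/M['m00'],M['m01']/M['m00']]),h[:,0],st[best,4]
def ray(c,p):
    K=np.array([[c['fx'],0,c['cx']],[0,c['fy'],c['cy']],[0,0,1.]])
    u=cv2.undistortPoints(np.array([[p]],float),K,np.array([c['k1'],0,0,0,0]))[0,0]
    d=c['R'].T@np.array([*u,1]); return -c['R'].T@c['t'],d/np.linalg.norm(d)
def onplane(c,p,z):
    o,d=ray(c,p); return o+d*(z-o[2])/d[2]
def tri(c1,p1,c2,p2):
    (o1,d1),(o2,d2)=ray(c1,p1),ray(c2,p2)
    s=np.linalg.lstsq(np.c_[d1,-d2],o2-o1,rcond=None)[0]
    a,b=o1+d1*s[0],o2+d2*s[1]; return (a+b)/2,np.linalg.norm(a-b)
E
cat > meas.py <<'E'
from vis import *; import pickle
S,T=[pickle.load(open(n+'0.pkl','rb')) for n in('scene','top')]
I=[('redcap','red',(331,121),(238,254)),('yelcap','yellow',(380,155),(242,170)),('viocap','violet',(261,178),(367,233)),
('viotray','violet',(313,155),(268,254)),('redtray','red',(365,190),(268,180)),('yeltray','yellow',(248,210),(348,234)),('spare','grey',(297,242),(368,176)),
('turqA','turq',(236,165),(362,292)),('turqB','turq',(305,175),(313,222))]
for n,col,s,t in I:
    ps,_,a=blob(S['img'],col,s); pt,_,b=blob(T['img'],col,t)
    x,e=tri(S,ps,T,pt); z=.101 if 'cap' in n else .008
    print(n,ps.round(1),a,pt.round(1),b,x.round(4),'gap',round(e,4),'planes',onplane(S,ps,z)[:2].round(4),onplane(T,pt,z)[:2].round(4))
E
python3 meas.py
```

```text
redcap [331.  120.9] 283 [239.2 253.3] 289 [0.4542 0.1561 0.1005] gap 0.0009 planes [0.4549 0.156 ] [0.454  0.1556]
yelcap [380.4 154.5] 289 [241.9 169.4] 269 [0.6145 0.1527 0.1001] gap 0.0003 planes [0.6151 0.1521] [0.6143 0.1524]
viocap [260.8 177.8] 342 [367.3 233.3] 250 [ 0.4908 -0.0853  0.1023] gap 0.0018 planes [ 0.4903 -0.084 ] [ 0.4903 -0.0862]
viotray [328.7 150.5] 569 [251.  252.8] 883 [0.4497 0.1545 0.0041] gap 0.0003 planes [0.4529 0.1516] [0.4498 0.1535]
redtray [378.7 185.7] 718 [252.3 173.9] 816 [0.6212 0.1532 0.0047] gap 0.0006 planes [0.6232 0.1509] [0.6205 0.1522]
yeltray [263.6 209.1] 690 [364.8 233.9] 1030 [ 0.4892 -0.0899  0.003 ] gap 0.0019 planes [ 0.4936 -0.0914] [ 0.4887 -0.0902]
spare [296.6 242.2] 1303 [368.2 175.5] 1362 [ 0.6144 -0.0988  0.0097] gap 0.0015 planes [ 0.6139 -0.0974] [ 0.6142 -0.0996]
turqA [238.1 166.4] 812 [359.7 287.9] 519 [ 0.382  -0.074   0.0523] gap 0.0007 planes [ 0.34   -0.0513] [ 0.3751 -0.0778]
turqB [304.7 175.9] 829 [313.8 223. ] 423 [0.5119 0.0172 0.052 ] gap 0.0017 planes [0.4787 0.0461] [0.5125 0.0186]
```

>>> step_arm(force=40, series=[{"x": 0.81, "y": -0.77, "az": 0.859, "grip": -1}, {"x": 0.81, "y": -0.77, "az": 0.859, "grip": -1}, {"x": 0.81, "y": -0.77, "az": 0.859, "grip": -1}, {"x": 0.81, "y": -0.77, "az": 0.859, "grip": -1}, {"x": 0.81, "y": -0.77, "az": 0.859, "grip": -1}, {"x": 0.81, "y": -0.77, "az": 0.859, "grip": -1}, {"x": 0.81, "y": -0.77, "az": 0.859, "grip": -1}, {"x": 0.81, "y": -0.77, "az": 0.859, "grip": -1}, {"x": 0.81, "y": -0.77, "az": 0.859, "grip": -1}, {"x": 0.81, "y": -0.77, "az": 0.859, "grip": -1}, {"x": 0.81, "y": -0.77, "az": 0.859, "grip": -1}, {"x": 0.81, "y": -0.77, "az": 0.859, "grip": -1}])

```text
validation failed for argument at $.se...
```

The whole call was refused, with the message cut off. I'll try a single row with every field given.

>>> step_arm(force=40, series=[{"x": 0.81, "y": -0.77, "z": 0.0, "ax": 0.0, "ay": 0.0, "az": 0.859, "grip": -1.0}])

```text
time: 0.2
tool_pos: [0.3094, -0.5643, 0.2298]
tcp_rot: [3.107, 0.459, -0.002]
wrist_force: [1.5, 0.3, 0.6]
width: 0.999
grip_force: 0.0
```

```bash
python3 -c "
from workcell import bot
s=bot.read_state();print(s['time'],s['tool_pos'],s['tcp_rot'],s['width'])"
```

```text
0.2 [ 0.30938802 -0.56428166  0.22983609] [ 3.10678454e+00  4.58897827e-01 -2.32474520e-03] 0.9994117250934098
```

>>> step_arm(force=40, series=[{"x": 0.62, "y": -0.805, "z": 0.0, "ax": 0.0, "ay": 0.0, "az": 0.565, "grip": -1.0}, {"x": 0.62, "y": -0.805, "z": 0.0, "ax": 0.0, "ay": 0.0, "az": 0.565, "grip": -1.0}, {"x": 0.62, "y": -0.805, "z": 0.0, "ax": 0.0, "ay": 0.0, "az": 0.565, "grip": -1.0}, {"x": 0.62, "y": -0.805, "z": 0.0, "ax": 0.0, "ay": 0.0, "az": 0.565, "grip": -1.0}, {"x": 0.62, "y": -0.805, "z": 0.0, "ax": 0.0, "ay": 0.0, "az": 0.565, "grip": -1.0}, {"x": 0.62, "y": -0.805, "z": 0.0, "ax": 0.0, "ay": 0.0, "az": 0.565, "grip": -1.0}, {"x": 0.62, "y": -0.805, "z": 0.0, "ax": 0.0, "ay": 0.0, "az": 0.565, "grip": -1.0}, {"x": 0.62, "y": -0.805, "z": 0.0, "ax": 0.0, "ay": 0.0, "az": 0.565, "grip": -1.0}, {"x": 0.62, "y": -0.805, "z": 0.0, "ax": 0.0, "ay": 0.0, "az": 0.565, "grip": -1.0}, {"x": 0.62, "y": -0.805, "z": 0.0, "ax": 0.0, "ay": 0.0, "az": 0.565, "grip": -1.0}, {"x": 0.62, "y": -0.805, "z": 0.0, "ax": 0.0, "ay": 0.0, "az": 0.565, "grip": -1.0}, {"x": 0.62, "y": -0.805, "z": 0.0, "ax": 0.0, "ay": 0.0, "az": 0.565, "grip": -1.0}])

```text
time: 1.4
tool_pos: [0.4884, -0.0835, 0.2308]
tcp_rot: [3.141, 0.012, -0.001]
wrist_force: [-1.0, -0.8, -0.5]
width: 0.997
grip_force: 0.0
```

>>> step_arm(force=40, series=[{"x": 0.004, "y": 0.004, "z": 0.08, "ax": 0.0, "ay": 0.0, "az": 0.0, "grip": -1.0}, {"x": 0.004, "y": 0.004, "z": 0.16, "ax": 0.0, "ay": 0.0, "az": 0.0, "grip": -1.0}, {"x": 0.004, "y": 0.004, "z": 0.22, "ax": 0.0, "ay": 0.0, "az": 0.0, "grip": -1.0}, {"x": 0.004, "y": 0.004, "z": 0.27, "ax": 0.0, "ay": 0.0, "az": 0.0, "grip": -1.0}, {"x": 0.004, "y": 0.004, "z": 0.306, "ax": 0.0, "ay": 0.0, "az": 0.0, "grip": -1.0}, {"x": 0.004, "y": 0.004, "z": 0.306, "ax": 0.0, "ay": 0.0, "az": 0.0, "grip": -1.0}, {"x": 0.004, "y": 0.004, "z": 0.306, "ax": 0.0, "ay": 0.0, "az": 0.0, "grip": -1.0}])

```text
time: 2.1
tool_pos: [0.4899, -0.0883, 0.0782]
tcp_rot: [3.141, 0.003, -0.002]
wrist_force: [0.5, -0.2, 0.0]
width: 1.002
grip_force: 0.0
```

```bash
python3 - <<'E'
from workcell import imaging
import cv2,numpy as np
a=imaging.read_camera("scene")["img"][110:260,180:400]; b=imaging.read_camera("top")["img"][150:300,260:480]
cv2.imwrite("pics/c1.png",cv2.resize(np.vstack([a,b]),None,fx=2,fy=2)[:,:,::-1])
E
```

```text
(no output)
```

View pics/c1.png

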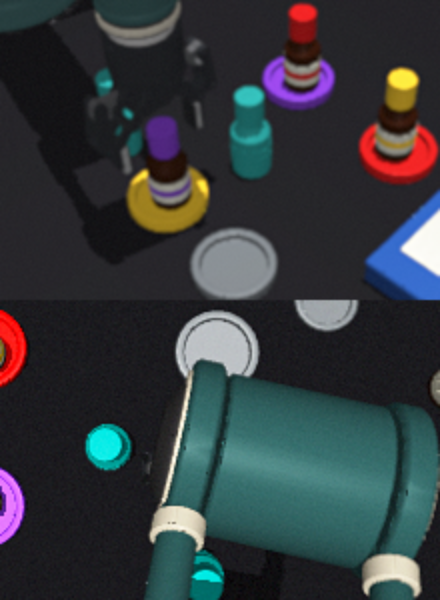

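The crop shows the violet cap at about (261,178) midway between the open finger tips at (242,192) and (279,169), so I'll close and lift.

>>> step_arm(force=40, series=[{"x": 0.0, "y": -0.005, "z": 0.0, "ax": 0.0, "ay": 0.0, "az": 0.0, "grip": -1.0}, {"x": 0.0, "y": -0.005, "z": 0.0, "ax": 0.0, "ay": 0.0, "az": 0.0, "grip": 1.0}, {"x": 0.0, "y": -0.005, "z": 0.0, "ax": 0.0, "ay": 0.0, "az": 0.0, "grip": 1.0}, {"x": 0.0, "y": -0.005, "z": 0.0, "ax": 0.0, "ay": 0.0, "az": 0.0, "grip": 1.0}, {"x": 0.0, "y": -0.005, "z": 0.0, "ax": 0.0, "ay": 0.0, "az": 0.0, "grip": 1.0}, {"x": 0.0, "y": -0.005, "z": 0.0, "ax": 0.0, "ay": 0.0, "az": 0.0, "grip": 1.0}, {"x": 0.0, "y": -0.005, "z": 0.0, "ax": 0.0, "ay": 0.0, "az": 0.0, "grip": 1.0}, {"x": 0.0, "y": -0.005, "z": 0.0, "ax": 0.0, "ay": 0.0, "az": 0.0, "grip": 1.0}, {"x": 0.0, "y": -0.005, "z": 0.0, "ax": 0.0, "ay": 0.0, "az": 0.0, "grip": 1.0}, {"x": 0.0, "y": -0.005, "z": 0.0, "ax": 0.0, "ay": 0.0, "az": 0.0, "grip": 1.0}])

```text
time: 3.2
tool_pos: [0.4906, -0.0843, 0.0785]
tcp_rot: [-3.141, -0.006, -0.001]
wrist_force: [-0.8, 2.6, 5.3]
width: 0.365
grip_force: 39.6
```

>>> step_arm(series=[{"x": 0.0, "y": 0.0, "z": -0.03, "ax": 0.0, "ay": 0.0, "az": 0.0, "grip": 1.0}, {"x": 0.0, "y": 0.0, "z": -0.07, "ax": 0.0, "ay": 0.0, "az": 0.0, "grip": 1.0}, {"x": 0.0, "y": 0.0, "z": -0.11, "ax": 0.0, "ay": 0.0, "az": 0.0, "grip": 1.0}, {"x": 0.02, "y": 0.003, "z": -0.14, "ax": 0.0, "ay": 0.0, "az": 0.0, "grip": 1.0}, {"x": 0.06, "y": 0.008, "z": -0.14, "ax": 0.0, "ay": 0.0, "az": 0.0, "grip": 1.0}, {"x": 0.11, "y": 0.014, "z": -0.14, "ax": 0.0, "ay": 0.0, "az": 0.0, "grip": 1.0}, {"x": 0.16, "y": 0.02, "z": -0.14, "ax": 0.0, "ay": 0.0, "az": 0.0, "grip": 1.0}, {"x": 0.21, "y": 0.026, "z": -0.14, "ax": 0.0, "ay": 0.0, "az": 0.0, "grip": 1.0}, {"x": 0.24, "y": 0.028, "z": -0.14, "ax": 0.0, "ay": 0.0, "az": 0.0, "grip": 1.0}, {"x": 0.247, "y": 0.028, "z": -0.14, "ax": 0.0, "ay": 0.0, "az": 0.0, "grip": 1.0}, {"x": 0.247, "y": 0.028, "z": -0.14, "ax": 0.0, "ay": 0.0, "az": 0.0, "grip": 1.0}, {"x": 0.247, "y": 0.028, "z": -0.14, "ax": 0.0, "ay": 0.0, "az": 0.0, "grip": 1.0}])

```text
time: 4.4
tool_pos: [0.6127, -0.0979, 0.1475]
tcp_rot: [-3.141, -0.006, 0.003]
wrist_force: [0.4, -0.4, -0.8]
width: 0.368
grip_force: 39.7
```

```bash
python3 - <<'E'
from workcell import imaging
import cv2,numpy as np
a=imaging.read_camera("scene")["img"][110:310,180:440]
cv2.imwrite("pics/c2.png",cv2.resize(a,None,fx=2,fy=2)[:,:,::-1])
E
```

```text
(no output)
```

View pics/c2.png

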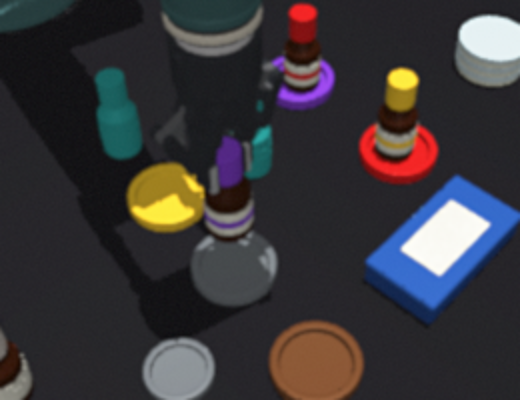

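The violet bottle hangs upright over the spare tray (crop (235,205) above (235,265)). Next I lower it 70 mm, then release and back off upwards.

>>> step_arm(series=[{"x": 0.003, "y": 0.002, "z": 0.03, "ax": 0.0, "ay": 0.0, "az": 0.0, "grip": 1.0}, {"x": 0.003, "y": 0.002, "z": 0.07, "ax": 0.0, "ay": 0.0, "az": 0.0, "grip": 1.0}, {"x": 0.003, "y": 0.002, "z": 0.1, "ax": 0.0, "ay": 0.0, "az": 0.0, "grip": 1.0}, {"x": 0.003, "y": 0.002, "z": 0.12, "ax": 0.0, "ay": 0.0, "az": 0.0, "grip": 1.0}, {"x": 0.003, "y": 0.002, "z": 0.13, "ax": 0.0, "ay": 0.0, "az": 0.0, "grip": 1.0}, {"x": 0.003, "y": 0.002, "z": 0.137, "ax": 0.0, "ay": 0.0, "az": 0.0, "grip": 1.0}, {"x": 0.003, "y": 0.002, "z": 0.14, "ax": 0.0, "ay": 0.0, "az": 0.0, "grip": 1.0}, {"x": 0.003, "y": 0.002, "z": 0.14, "ax": 0.0, "ay": 0.0, "az": 0.0, "grip": 1.0}])

```text
time: 5.25
tool_pos: [0.6161, -0.0991, 0.0789]
tcp_rot: [3.141, 0.006, 0.002]
wrist_force: [-0.6, -0.0, -1.3]
width: 0.364
grip_force: 39.8
```

>>> step_arm(series=[{"x": 0.0, "y": 0.0, "z": 0.002, "ax": 0.0, "ay": 0.0, "az": 0.0, "grip": 1.0}, {"x": 0.0, "y": 0.0, "z": 0.002, "ax": 0.0, "ay": 0.0, "az": 0.0, "grip": -1.0}, {"x": 0.0, "y": 0.0, "z": 0.002, "ax": 0.0, "ay": 0.0, "az": 0.0, "grip": -1.0}, {"x": 0.0, "y": 0.0, "z": 0.002, "ax": 0.0, "ay": 0.0, "az": 0.0, "grip": -1.0}, {"x": 0.0, "y": 0.0, "z": 0.002, "ax": 0.0, "ay": 0.0, "az": 0.0, "grip": -1.0}, {"x": 0.0, "y": 0.0, "z": 0.002, "ax": 0.0, "ay": 0.0, "az": 0.0, "grip": -1.0}, {"x": 0.0, "y": 0.0, "z": 0.002, "ax": 0.0, "ay": 0.0, "az": 0.0, "grip": -1.0}, {"x": 0.0, "y": 0.0, "z": -0.06, "ax": 0.0, "ay": 0.0, "az": 0.0, "grip": -1.0}, {"x": 0.0, "y": 0.0, "z": -0.14, "ax": 0.0, "ay": 0.0, "az": 0.0, "grip": -1.0}, {"x": 0.0, "y": 0.0, "z": -0.22, "ax": 0.0, "ay": 0.0, "az": 0.0, "grip": -1.0}, {"x": 0.0, "y": 0.0, "z": -0.22, "ax": 0.0, "ay": 0.0, "az": 0.0, "grip": -1.0}])

```text
time: 6.35
tool_pos: [0.6201, -0.0999, 0.1961]
tcp_rot: [3.139, 0.006, 0.02]
wrist_force: [1.2, -0.6, 1.6]
width: 1.001
grip_force: 0.0
```

>>> step_arm(series=[{"x": 0.0, "y": -0.504, "z": 0.0, "ax": 0.0, "ay": 0.0, "az": 0.0, "grip": -1.0}, {"x": 0.0, "y": -0.504, "z": 0.0, "ax": 0.0, "ay": 0.0, "az": 0.0, "grip": -1.0}, {"x": 0.0, "y": -0.504, "z": 0.0, "ax": 0.0, "ay": 0.0, "az": 0.0, "grip": -1.0}, {"x": 0.0, "y": -0.504, "z": 0.0, "ax": 0.0, "ay": 0.0, "az": 0.0, "grip": -1.0}, {"x": 0.0, "y": -0.504, "z": 0.0, "ax": 0.0, "ay": 0.0, "az": 0.0, "grip": -1.0}, {"x": 0.0, "y": -0.504, "z": 0.0, "ax": 0.0, "ay": 0.0, "az": 0.0, "grip": -1.0}, {"x": 0.0, "y": -0.504, "z": 0.0, "ax": 0.0, "ay": 0.0, "az": 0.0, "grip": -1.0}, {"x": 0.0, "y": -0.504, "z": 0.0, "ax": 0.0, "ay": 0.0, "az": 0.0, "grip": -1.0}])

```text
time: 7.15
tool_pos: [0.6143, 0.1521, 0.1877]
tcp_rot: [3.141, 0.006, -0.001]
wrist_force: [-0.5, -0.5, 0.1]
width: 1.0
grip_force: 0.0
```

```bash
python3 - <<'E'
from workcell import imaging
from vis import *
S,T=[imaging.read_camera(n) for n in("scene","top")]
ps,h,a=blob(S['img'],'violet',(300,200)); print(ps,a,onplane(S,ps,.101))
pt,h,b=blob(T['img'],'violet',(370,175)); print(pt,b,tri(S,ps,T,pt))
cv2.imwrite("pics/s3.png",S['img'][:,:,::-1])
E
```

```text
[294.93652968 215.54063927] 384 [ 0.6175177  -0.09918704  0.101     ]
[373.92277992 166.02059202] 278 (array([ 0.61805381, -0.10037062,  0.10236507]), np.float64(0.001225677449444273))
```

View pics/s3.png

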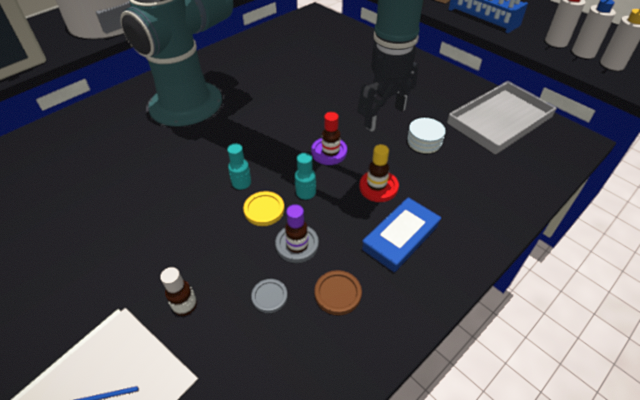

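The violet cap is at (295,215), standing in the spare tray and 4 mm off its axis. The gripper is above the yellow cap. I'll descend and grip, re-measuring the freed yellow tray in the same step.

>>> step_arm(series=[{"x": 0.0, "y": 0.0, "z": 0.08, "ax": 0.0, "ay": 0.0, "az": 0.0, "grip": -1.0}, {"x": 0.0, "y": 0.0, "z": 0.15, "ax": 0.0, "ay": 0.0, "az": 0.0, "grip": -1.0}, {"x": 0.0, "y": 0.0, "z": 0.2, "ax": 0.0, "ay": 0.0, "az": 0.0, "grip": -1.0}, {"x": 0.0, "y": 0.0, "z": 0.22, "ax": 0.0, "ay": 0.0, "az": 0.0, "grip": -1.0}, {"x": 0.0, "y": 0.0, "z": 0.22, "ax": 0.0, "ay": 0.0, "az": 0.0, "grip": -1.0}, {"x": 0.0, "y": 0.0, "z": 0.22, "ax": 0.0, "ay": 0.0, "az": 0.0, "grip": 1.0}, {"x": 0.0, "y": 0.0, "z": 0.22, "ax": 0.0, "ay": 0.0, "az": 0.0, "grip": 1.0}, {"x": 0.0, "y": 0.0, "z": 0.22, "ax": 0.0, "ay": 0.0, "az": 0.0, "grip": 1.0}, {"x": 0.0, "y": 0.0, "z": 0.22, "ax": 0.0, "ay": 0.0, "az": 0.0, "grip": 1.0}, {"x": 0.0, "y": 0.0, "z": 0.22, "ax": 0.0, "ay": 0.0, "az": 0.0, "grip": 1.0}, {"x": 0.0, "y": 0.0, "z": 0.22, "ax": 0.0, "ay": 0.0, "az": 0.0, "grip": 1.0}, {"x": 0.0, "y": 0.0, "z": 0.22, "ax": 0.0, "ay": 0.0, "az": 0.0, "grip": 1.0}])

```text
time: 8.45
tool_pos: [0.6156, 0.1534, 0.0799]
tcp_rot: [-3.141, -0.007, -0.004]
wrist_force: [-0.5, 1.2, 6.0]
width: 0.365
grip_force: 39.9
```

```bash
python3 - <<'E'
from workcell import imaging
from vis import *
S,T=[imaging.read_camera(n) for n in("scene","top")]
ps,h,a=blob(S['img'],'yellow',(264,208)); pt,h,b=blob(T['img'],'yellow',(365,234)); print(ps,a,pt,b,tri(S,ps,T,pt),onplane(T,pt,.008))
E
```

```text
[263.57515752 208.16486649] 1132 [364.77828854 233.90676568] 1450 (array([ 0.48920191, -0.0895537 ,  0.00610066]), np.float64(0.001979731823442808)) [ 0.48862486 -0.09017647  0.008     ]
```

>>> step_arm(series=[{"x": 0.0, "y": 0.0, "z": -0.03, "ax": 0.0, "ay": 0.0, "az": 0.0, "grip": 1.0}, {"x": 0.0, "y": 0.0, "z": -0.08, "ax": 0.0, "ay": 0.0, "az": 0.0, "grip": 1.0}, {"x": 0.0, "y": 0.0, "z": -0.14, "ax": 0.0, "ay": 0.0, "az": 0.0, "grip": 1.0}, {"x": 0.0, "y": 0.0, "z": -0.2, "ax": 0.0, "ay": 0.0, "az": 0.0, "grip": 1.0}, {"x": 0.0, "y": 0.0, "z": -0.25, "ax": 0.0, "ay": 0.0, "az": 0.0, "grip": 1.0}, {"x": -0.01, "y": 0.02, "z": -0.28, "ax": 0.0, "ay": 0.0, "az": 0.0, "grip": 1.0}, {"x": -0.04, "y": 0.08, "z": -0.28, "ax": 0.0, "ay": 0.0, "az": 0.0, "grip": 1.0}, {"x": -0.07, "y": 0.14, "z": -0.28, "ax": 0.0, "ay": 0.0, "az": 0.0, "grip": 1.0}, {"x": -0.1, "y": 0.2, "z": -0.28, "ax": 0.0, "ay": 0.0, "az": 0.0, "grip": 1.0}, {"x": -0.13, "y": 0.26, "z": -0.28, "ax": 0.0, "ay": 0.0, "az": 0.0, "grip": 1.0}, {"x": -0.16, "y": 0.32, "z": -0.28, "ax": 0.0, "ay": 0.0, "az": 0.0, "grip": 1.0}, {"x": -0.18, "y": 0.35, "z": -0.28, "ax": 0.0, "ay": 0.0, "az": 0.0, "grip": 1.0}])

```text
time: 9.75
tool_pos: [0.5228, -0.0246, 0.2176]
tcp_rot: [3.141, 0.004, -0.004]
wrist_force: [0.8, -0.5, -1.3]
width: 0.366
grip_force: 40.1
```

Remaining: x −0.072, y +0.135.

>>> step_arm(series=[{"x": -0.03, "y": 0.06, "z": 0.0, "ax": 0.0, "ay": 0.0, "az": 0.0, "grip": 1.0}, {"x": -0.055, "y": 0.11, "z": 0.0, "ax": 0.0, "ay": 0.0, "az": 0.0, "grip": 1.0}, {"x": -0.07, "y": 0.135, "z": 0.0, "ax": 0.0, "ay": 0.0, "az": 0.0, "grip": 1.0}, {"x": -0.07, "y": 0.135, "z": 0.03, "ax": 0.0, "ay": 0.0, "az": 0.0, "grip": 1.0}, {"x": -0.07, "y": 0.135, "z": 0.08, "ax": 0.0, "ay": 0.0, "az": 0.0, "grip": 1.0}, {"x": -0.07, "y": 0.135, "z": 0.13, "ax": 0.0, "ay": 0.0, "az": 0.0, "grip": 1.0}, {"x": -0.07, "y": 0.135, "z": 0.17, "ax": 0.0, "ay": 0.0, "az": 0.0, "grip": 1.0}, {"x": -0.07, "y": 0.135, "z": 0.2, "ax": 0.0, "ay": 0.0, "az": 0.0, "grip": 1.0}, {"x": -0.07, "y": 0.135, "z": 0.2, "ax": 0.0, "ay": 0.0, "az": 0.0, "grip": 1.0}, {"x": -0.07, "y": 0.135, "z": 0.2, "ax": 0.0, "ay": 0.0, "az": 0.0, "grip": 1.0}])

```text
time: 10.75
tool_pos: [0.4902, -0.0891, 0.1175]
tcp_rot: [-3.141, -0.007, 0.002]
wrist_force: [0.8, -0.3, -1.7]
width: 0.363
grip_force: 40.3
```

```bash
python3 - <<'E'
from workcell import imaging
import cv2,numpy as np
a=imaging.read_camera("scene")["img"][100:300,160:420]
cv2.imwrite("pics/c4.png",cv2.resize(a,None,fx=2,fy=2)[:,:,::-1])
E
```

```text
(no output)
```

View pics/c4.png

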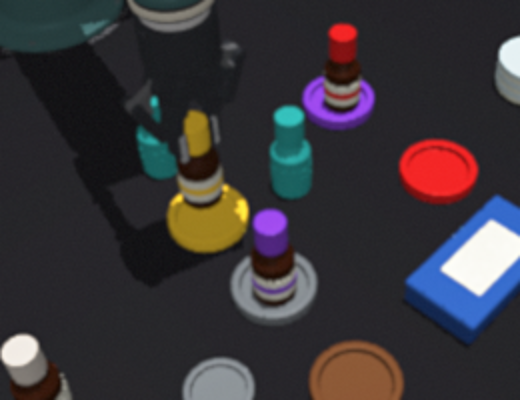

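The yellow bottle hangs upright over the yellow tray (crop (200,170) above (207,215)). Remaining descent is 40 mm, then release and rise.

>>> step_arm(series=[{"x": 0.0, "y": 0.0, "z": 0.04, "ax": 0.0, "ay": 0.0, "az": 0.0, "grip": 1.0}, {"x": 0.0, "y": 0.0, "z": 0.062, "ax": 0.0, "ay": 0.0, "az": 0.0, "grip": 1.0}, {"x": 0.0, "y": 0.0, "z": 0.074, "ax": 0.0, "ay": 0.0, "az": 0.0, "grip": 1.0}, {"x": 0.0, "y": 0.0, "z": 0.08, "ax": 0.0, "ay": 0.0, "az": 0.0, "grip": 1.0}, {"x": 0.0, "y": 0.0, "z": 0.081, "ax": 0.0, "ay": 0.0, "az": 0.0, "grip": 1.0}, {"x": 0.0, "y": 0.0, "z": 0.081, "ax": 0.0, "ay": 0.0, "az": 0.0, "grip": 1.0}])

```text
time: 11.4
tool_pos: [0.491, -0.0899, 0.08]
tcp_rot: [-3.141, -0.006, -0.0]
wrist_force: [-5.1, 1.6, 10.1]
width: 0.366
grip_force: 41.5
```

>>> step_arm(series=[{"x": 0.0, "y": 0.0, "z": 0.0, "ax": 0.0, "ay": 0.0, "az": 0.0, "grip": -1.0}, {"x": 0.0, "y": 0.0, "z": 0.0, "ax": 0.0, "ay": 0.0, "az": 0.0, "grip": -1.0}, {"x": 0.0, "y": 0.0, "z": 0.0, "ax": 0.0, "ay": 0.0, "az": 0.0, "grip": -1.0}, {"x": 0.0, "y": 0.0, "z": 0.0, "ax": 0.0, "ay": 0.0, "az": 0.0, "grip": -1.0}, {"x": 0.0, "y": 0.0, "z": 0.0, "ax": 0.0, "ay": 0.0, "az": 0.0, "grip": -1.0}, {"x": 0.0, "y": 0.0, "z": 0.0, "ax": 0.0, "ay": 0.0, "az": 0.0, "grip": -1.0}, {"x": 0.0, "y": 0.0, "z": -0.06, "ax": 0.0, "ay": 0.0, "az": 0.0, "grip": -1.0}, {"x": 0.0, "y": 0.0, "z": -0.14, "ax": 0.0, "ay": 0.0, "az": 0.0, "grip": -1.0}, {"x": 0.0, "y": 0.0, "z": -0.22, "ax": 0.0, "ay": 0.0, "az": 0.0, "grip": -1.0}, {"x": 0.0, "y": 0.0, "z": -0.22, "ax": 0.0, "ay": 0.0, "az": 0.0, "grip": -1.0}, {"x": 0.0, "y": 0.0, "z": -0.22, "ax": 0.0, "ay": 0.0, "az": 0.0, "grip": -1.0}])

```text
time: 12.5
tool_pos: [0.4914, -0.0902, 0.1892]
tcp_rot: [3.141, 0.006, 0.005]
wrist_force: [0.9, 0.0, 0.0]
width: 1.0
grip_force: 0.0
```

>>> step_arm(series=[{"x": -0.072, "y": -0.492, "z": 0.0, "ax": 0.0, "ay": 0.0, "az": 0.0, "grip": -1.0}, {"x": -0.072, "y": -0.492, "z": 0.0, "ax": 0.0, "ay": 0.0, "az": 0.0, "grip": -1.0}, {"x": -0.072, "y": -0.492, "z": 0.0, "ax": 0.0, "ay": 0.0, "az": 0.0, "grip": -1.0}, {"x": -0.072, "y": -0.492, "z": 0.0, "ax": 0.0, "ay": 0.0, "az": 0.0, "grip": -1.0}, {"x": -0.072, "y": -0.492, "z": 0.0, "ax": 0.0, "ay": 0.0, "az": 0.0, "grip": -1.0}, {"x": -0.072, "y": -0.492, "z": 0.0, "ax": 0.0, "ay": 0.0, "az": 0.0, "grip": -1.0}, {"x": -0.072, "y": -0.492, "z": 0.0, "ax": 0.0, "ay": 0.0, "az": 0.0, "grip": -1.0}, {"x": -0.072, "y": -0.492, "z": 0.0, "ax": 0.0, "ay": 0.0, "az": 0.0, "grip": -1.0}, {"x": -0.072, "y": -0.492, "z": 0.0, "ax": 0.0, "ay": 0.0, "az": 0.0, "grip": -1.0}])

```text
time: 13.4
tool_pos: [0.4534, 0.1544, 0.187]
tcp_rot: [3.141, 0.003, -0.002]
wrist_force: [0.3, -0.2, 0.1]
width: 1.001
grip_force: 0.0
```

```bash
python3 - <<'E'
from workcell import imaging
from vis import *
S,T=[imaging.read_camera(n) for n in("scene","top")]
for n,c,s,t in[('yelcap','yellow',(263,175),(365,234)),('redtray','red',(379,185),(252,174)),('redcap','red',(331,121),(238,254)),('viocap','violet',(295,215),(374,166))]:
    ps,h,a=blob(S['img'],c,s); pt,h,b=blob(T['img'],c,t); print(n,ps,a,pt,b,tri(S,ps,T,pt),onplane(T,pt,.008))
cv2.imwrite("pics/s5.png",S['img'][:,:,::-1])
E
```

```text
yelcap [258.29195402 179.47988506] 309 [364.74729284 233.86016949] 1279 (array([ 0.4871354 , -0.08481468,  0.09433939]), np.float64(0.0068795251519933225)) [ 0.48872432 -0.09011206  0.008     ]
redtray [378.73794749 185.06825776] 1085 [252.15882929 173.84129317] 1392 (array([0.62100456, 0.15308242, 0.00678678]), np.float64(0.0008001448004984398)) [0.62055186 0.15249217 0.008     ]
redcap [330.97278912 121.41360544] 270 [241.38765432 247.87160494] 68 (array([0.46383292, 0.14869016, 0.10888209]), np.float64(0.002225538581628502)) [0.46034344 0.1742504  0.008     ]
viocap [295.02125735 215.53912257] 386 [373.88931789 166.03539254] 278 (array([ 0.61807781, -0.10026398,  0.10229242]), np.float64(0.0013542082564516596)) [ 0.63484541 -0.11234208  0.008     ]
```

View pics/s5.png

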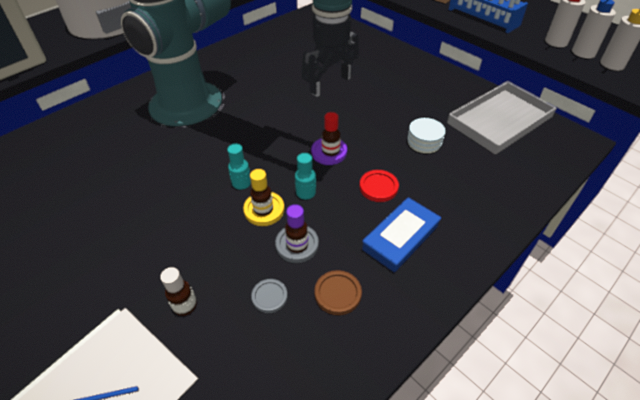

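The yellow bottle stands in the yellow tray (cap (258,179)), and the free red tray is at (379,185) = (0.621, 0.153). I'll grip the red bottle.

>>> step_arm(series=[{"x": 0.002, "y": -0.003, "z": 0.08, "ax": 0.0, "ay": 0.0, "az": 0.0, "grip": -1.0}, {"x": 0.002, "y": -0.003, "z": 0.15, "ax": 0.0, "ay": 0.0, "az": 0.0, "grip": -1.0}, {"x": 0.002, "y": -0.003, "z": 0.2, "ax": 0.0, "ay": 0.0, "az": 0.0, "grip": -1.0}, {"x": 0.002, "y": -0.003, "z": 0.218, "ax": 0.0, "ay": 0.0, "az": 0.0, "grip": -1.0}, {"x": 0.002, "y": -0.003, "z": 0.218, "ax": 0.0, "ay": 0.0, "az": 0.0, "grip": -1.0}, {"x": 0.002, "y": -0.003, "z": 0.218, "ax": 0.0, "ay": 0.0, "az": 0.0, "grip": 1.0}, {"x": 0.002, "y": -0.003, "z": 0.218, "ax": 0.0, "ay": 0.0, "az": 0.0, "grip": 1.0}, {"x": 0.002, "y": -0.003, "z": 0.218, "ax": 0.0, "ay": 0.0, "az": 0.0, "grip": 1.0}, {"x": 0.002, "y": -0.003, "z": 0.218, "ax": 0.0, "ay": 0.0, "az": 0.0, "grip": 1.0}, {"x": 0.002, "y": -0.003, "z": 0.218, "ax": 0.0, "ay": 0.0, "az": 0.0, "grip": 1.0}, {"x": 0.002, "y": -0.003, "z": 0.218, "ax": 0.0, "ay": 0.0, "az": 0.0, "grip": 1.0}, {"x": 0.002, "y": -0.003, "z": 0.218, "ax": 0.0, "ay": 0.0, "az": 0.0, "grip": 1.0}])

```text
time: 14.7
tool_pos: [0.4555, 0.1576, 0.0801]
tcp_rot: [-3.141, -0.007, -0.003]
wrist_force: [-0.5, -0.5, 6.9]
width: 0.365
grip_force: 39.3
```

>>> step_arm(series=[{"x": 0.0, "y": 0.0, "z": -0.03, "ax": 0.0, "ay": 0.0, "az": 0.0, "grip": 1.0}, {"x": 0.0, "y": 0.0, "z": -0.08, "ax": 0.0, "ay": 0.0, "az": 0.0, "grip": 1.0}, {"x": 0.0, "y": 0.0, "z": -0.13, "ax": 0.0, "ay": 0.0, "az": 0.0, "grip": 1.0}, {"x": 0.02, "y": 0.0, "z": -0.16, "ax": 0.0, "ay": 0.0, "az": 0.0, "grip": 1.0}, {"x": 0.07, "y": 0.002, "z": -0.16, "ax": 0.0, "ay": 0.0, "az": 0.0, "grip": 1.0}, {"x": 0.13, "y": 0.003, "z": -0.16, "ax": 0.0, "ay": 0.0, "az": 0.0, "grip": 1.0}, {"x": 0.19, "y": 0.004, "z": -0.16, "ax": 0.0, "ay": 0.0, "az": 0.0, "grip": 1.0}, {"x": 0.25, "y": 0.005, "z": -0.16, "ax": 0.0, "ay": 0.0, "az": 0.0, "grip": 1.0}, {"x": 0.3, "y": 0.007, "z": -0.16, "ax": 0.0, "ay": 0.0, "az": 0.0, "grip": 1.0}, {"x": 0.325, "y": 0.007, "z": -0.16, "ax": 0.0, "ay": 0.0, "az": 0.0, "grip": 1.0}, {"x": 0.332, "y": 0.007, "z": -0.16, "ax": 0.0, "ay": 0.0, "az": 0.0, "grip": 1.0}, {"x": 0.332, "y": 0.007, "z": -0.16, "ax": 0.0, "ay": 0.0, "az": 0.0, "grip": 1.0}])

```text
time: 15.9
tool_pos: [0.6198, 0.1546, 0.1582]
tcp_rot: [3.141, 0.006, -0.003]
wrist_force: [-0.9, -0.0, -1.1]
width: 0.367
grip_force: 39.7
```

>>> step_arm(series=[{"x": 0.0, "y": 0.0, "z": 0.03, "ax": 0.0, "ay": 0.0, "az": 0.0, "grip": 1.0}, {"x": 0.0, "y": 0.0, "z": 0.08, "ax": 0.0, "ay": 0.0, "az": 0.0, "grip": 1.0}, {"x": 0.0, "y": 0.0, "z": 0.12, "ax": 0.0, "ay": 0.0, "az": 0.0, "grip": 1.0}, {"x": 0.0, "y": 0.0, "z": 0.142, "ax": 0.0, "ay": 0.0, "az": 0.0, "grip": 1.0}, {"x": 0.0, "y": 0.0, "z": 0.154, "ax": 0.0, "ay": 0.0, "az": 0.0, "grip": 1.0}, {"x": 0.0, "y": 0.0, "z": 0.16, "ax": 0.0, "ay": 0.0, "az": 0.0, "grip": 1.0}, {"x": 0.0, "y": 0.0, "z": 0.161, "ax": 0.0, "ay": 0.0, "az": 0.0, "grip": 1.0}, {"x": 0.0, "y": 0.0, "z": 0.161, "ax": 0.0, "ay": 0.0, "az": 0.0, "grip": 1.0}])

```text
time: 16.7
tool_pos: [0.621, 0.1546, 0.0802]
tcp_rot: [3.142, 0.007, 0.003]
wrist_force: [-1.7, -1.3, 5.3]
width: 0.362
grip_force: 40.0
```

Contact force is up, so the bottle is standing. I'll release it and rise.

>>> step_arm(series=[{"x": 0.0, "y": 0.0, "z": 0.0, "ax": 0.0, "ay": 0.0, "az": 0.0, "grip": -1.0}, {"x": 0.0, "y": 0.0, "z": 0.0, "ax": 0.0, "ay": 0.0, "az": 0.0, "grip": -1.0}, {"x": 0.0, "y": 0.0, "z": 0.0, "ax": 0.0, "ay": 0.0, "az": 0.0, "grip": -1.0}, {"x": 0.0, "y": 0.0, "z": 0.0, "ax": 0.0, "ay": 0.0, "az": 0.0, "grip": -1.0}, {"x": 0.0, "y": 0.0, "z": 0.0, "ax": 0.0, "ay": 0.0, "az": 0.0, "grip": -1.0}, {"x": 0.0, "y": 0.0, "z": 0.0, "ax": 0.0, "ay": 0.0, "az": 0.0, "grip": -1.0}, {"x": 0.0, "y": 0.0, "z": -0.06, "ax": 0.0, "ay": 0.0, "az": 0.0, "grip": -1.0}, {"x": 0.0, "y": 0.0, "z": -0.14, "ax": 0.0, "ay": 0.0, "az": 0.0, "grip": -1.0}, {"x": 0.0, "y": 0.0, "z": -0.22, "ax": 0.0, "ay": 0.0, "az": 0.0, "grip": -1.0}, {"x": 0.0, "y": 0.0, "z": -0.22, "ax": 0.0, "ay": 0.0, "az": 0.0, "grip": -1.0}, {"x": 0.0, "y": 0.0, "z": -0.22, "ax": 0.0, "ay": 0.0, "az": 0.0, "grip": -1.0}])

```text
time: 17.8
tool_pos: [0.6216, 0.1548, 0.1902]
tcp_rot: [-3.141, -0.006, -0.006]
wrist_force: [-0.4, -0.3, -0.7]
width: 1.0
grip_force: 0.0
```

>>> step_arm(series=[{"x": -0.006, "y": 0.508, "z": 0.0, "ax": 0.0, "ay": 0.0, "az": 0.0, "grip": -1.0}, {"x": -0.006, "y": 0.508, "z": 0.0, "ax": 0.0, "ay": 0.0, "az": 0.0, "grip": -1.0}, {"x": -0.006, "y": 0.508, "z": 0.0, "ax": 0.0, "ay": 0.0, "az": 0.0, "grip": -1.0}, {"x": -0.006, "y": 0.508, "z": 0.0, "ax": 0.0, "ay": 0.0, "az": 0.0, "grip": -1.0}, {"x": -0.006, "y": 0.508, "z": 0.0, "ax": 0.0, "ay": 0.0, "az": 0.0, "grip": -1.0}, {"x": -0.006, "y": 0.508, "z": 0.0, "ax": 0.0, "ay": 0.0, "az": 0.0, "grip": -1.0}, {"x": -0.006, "y": 0.508, "z": 0.0, "ax": 0.0, "ay": 0.0, "az": 0.0, "grip": -1.0}, {"x": -0.006, "y": 0.508, "z": 0.0, "ax": 0.0, "ay": 0.0, "az": 0.0, "grip": -1.0}, {"x": -0.006, "y": 0.508, "z": 0.0, "ax": 0.0, "ay": 0.0, "az": 0.0, "grip": -1.0}])

```text
time: 18.7
tool_pos: [0.6181, -0.0978, 0.1875]
tcp_rot: [-3.141, -0.009, 0.002]
wrist_force: [0.8, 0.8, -0.3]
width: 1.002
grip_force: 0.0
```

```bash
python3 - <<'E'
from workcell import imaging
from vis import *
S,T=[imaging.read_camera(n) for n in("scene","top")]
ps,h,a=blob(S['img'],'violet',(329,150)); pt,h,b=blob(T['img'],'violet',(251,253)); print(ps,a,pt,b,tri(S,ps,T,pt),onplane(T,pt,.008))
cv2.imwrite("pics/s6.png",S['img'][:,:,::-1])
E
```

```text
[332.38741471 150.75713925] 669 [250.87811209 252.78029499] 1452 (array([0.45227357, 0.15894769, 0.00104867]), np.float64(0.009382672270274372)) [0.4498278  0.15363028 0.008     ]
```

View pics/s6.png

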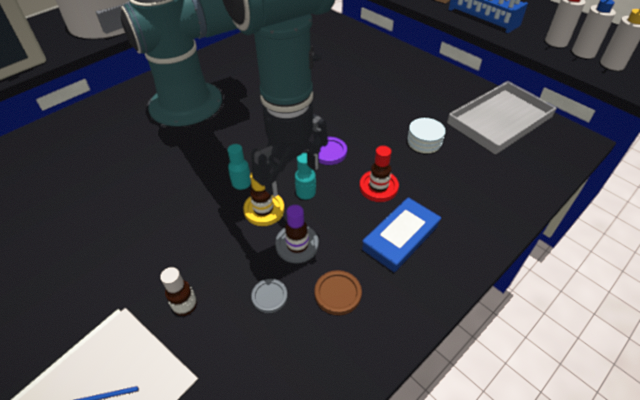

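Red stands in the red tray (cap (383,157)). The violet tray, partly hidden in this view, measures (0.450, 0.154) from the full top outline. The gripper is over the violet cap (295,215).

>>> step_arm(series=[{"x": 0.0, "y": 0.004, "z": 0.08, "ax": 0.0, "ay": 0.0, "az": 0.0, "grip": -1.0}, {"x": 0.0, "y": 0.004, "z": 0.15, "ax": 0.0, "ay": 0.0, "az": 0.0, "grip": -1.0}, {"x": 0.0, "y": 0.004, "z": 0.2, "ax": 0.0, "ay": 0.0, "az": 0.0, "grip": -1.0}, {"x": 0.0, "y": 0.004, "z": 0.218, "ax": 0.0, "ay": 0.0, "az": 0.0, "grip": -1.0}, {"x": 0.0, "y": 0.004, "z": 0.218, "ax": 0.0, "ay": 0.0, "az": 0.0, "grip": -1.0}, {"x": 0.0, "y": 0.004, "z": 0.218, "ax": 0.0, "ay": 0.0, "az": 0.0, "grip": 1.0}, {"x": 0.0, "y": 0.004, "z": 0.218, "ax": 0.0, "ay": 0.0, "az": 0.0, "grip": 1.0}, {"x": 0.0, "y": 0.004, "z": 0.218, "ax": 0.0, "ay": 0.0, "az": 0.0, "grip": 1.0}, {"x": 0.0, "y": 0.004, "z": 0.218, "ax": 0.0, "ay": 0.0, "az": 0.0, "grip": 1.0}, {"x": 0.0, "y": 0.004, "z": 0.218, "ax": 0.0, "ay": 0.0, "az": 0.0, "grip": 1.0}, {"x": 0.0, "y": 0.004, "z": 0.218, "ax": 0.0, "ay": 0.0, "az": 0.0, "grip": 1.0}, {"x": 0.0, "y": 0.004, "z": 0.218, "ax": 0.0, "ay": 0.0, "az": 0.0, "grip": 1.0}])

```text
time: 20.0
tool_pos: [0.6196, -0.1016, 0.0808]
tcp_rot: [3.141, 0.006, 0.004]
wrist_force: [0.1, 1.9, 5.1]
width: 0.367
grip_force: 39.3
```

>>> step_arm(series=[{"x": 0.0, "y": 0.0, "z": -0.03, "ax": 0.0, "ay": 0.0, "az": 0.0, "grip": 1.0}, {"x": 0.0, "y": 0.0, "z": -0.08, "ax": 0.0, "ay": 0.0, "az": 0.0, "grip": 1.0}, {"x": 0.0, "y": 0.0, "z": -0.14, "ax": 0.0, "ay": 0.0, "az": 0.0, "grip": 1.0}, {"x": 0.0, "y": 0.0, "z": -0.2, "ax": 0.0, "ay": 0.0, "az": 0.0, "grip": 1.0}, {"x": 0.0, "y": 0.0, "z": -0.25, "ax": 0.0, "ay": 0.0, "az": 0.0, "grip": 1.0}, {"x": 0.0, "y": 0.0, "z": -0.28, "ax": 0.0, "ay": 0.0, "az": 0.0, "grip": 1.0}, {"x": -0.02, "y": -0.03, "z": -0.28, "ax": 0.0, "ay": 0.0, "az": 0.0, "grip": 1.0}, {"x": -0.053, "y": -0.08, "z": -0.28, "ax": 0.0, "ay": 0.0, "az": 0.0, "grip": 1.0}, {"x": -0.087, "y": -0.13, "z": -0.28, "ax": 0.0, "ay": 0.0, "az": 0.0, "grip": 1.0}, {"x": -0.12, "y": -0.18, "z": -0.28, "ax": 0.0, "ay": 0.0, "az": 0.0, "grip": 1.0}, {"x": -0.153, "y": -0.23, "z": -0.28, "ax": 0.0, "ay": 0.0, "az": 0.0, "grip": 1.0}, {"x": -0.18, "y": -0.27, "z": -0.28, "ax": 0.0, "ay": 0.0, "az": 0.0, "grip": 1.0}])

```text
time: 21.2
tool_pos: [0.5248, 0.035, 0.2172]
tcp_rot: [-3.141, -0.007, 0.007]
wrist_force: [0.6, 1.1, -1.2]
width: 0.365
grip_force: 39.7
```

>>> step_arm(series=[{"x": -0.033, "y": -0.05, "z": 0.0, "ax": 0.0, "ay": 0.0, "az": 0.0, "grip": 1.0}, {"x": -0.067, "y": -0.1, "z": 0.0, "ax": 0.0, "ay": 0.0, "az": 0.0, "grip": 1.0}, {"x": -0.1, "y": -0.15, "z": 0.0, "ax": 0.0, "ay": 0.0, "az": 0.0, "grip": 1.0}, {"x": -0.133, "y": -0.2, "z": 0.0, "ax": 0.0, "ay": 0.0, "az": 0.0, "grip": 1.0}, {"x": -0.15, "y": -0.23, "z": 0.0, "ax": 0.0, "ay": 0.0, "az": 0.0, "grip": 1.0}, {"x": -0.156, "y": -0.237, "z": 0.0, "ax": 0.0, "ay": 0.0, "az": 0.0, "grip": 1.0}, {"x": -0.156, "y": -0.237, "z": 0.03, "ax": 0.0, "ay": 0.0, "az": 0.0, "grip": 1.0}, {"x": -0.156, "y": -0.237, "z": 0.08, "ax": 0.0, "ay": 0.0, "az": 0.0, "grip": 1.0}, {"x": -0.156, "y": -0.237, "z": 0.13, "ax": 0.0, "ay": 0.0, "az": 0.0, "grip": 1.0}, {"x": -0.156, "y": -0.237, "z": 0.17, "ax": 0.0, "ay": 0.0, "az": 0.0, "grip": 1.0}, {"x": -0.156, "y": -0.237, "z": 0.2, "ax": 0.0, "ay": 0.0, "az": 0.0, "grip": 1.0}, {"x": -0.156, "y": -0.237, "z": 0.2, "ax": 0.0, "ay": 0.0, "az": 0.0, "grip": 1.0}])

```text
time: 22.4
tool_pos: [0.4466, 0.1496, 0.1151]
tcp_rot: [3.139, 0.004, -0.012]
wrist_force: [-0.2, 1.1, -1.4]
width: 0.364
grip_force: 39.8
```

>>> step_arm(series=[{"x": 0.0, "y": 0.0, "z": 0.0, "ax": 0.0, "ay": 0.0, "az": 0.0, "grip": 1.0}, {"x": 0.0, "y": 0.0, "z": 0.0, "ax": 0.0, "ay": 0.0, "az": 0.0, "grip": 1.0}])

```text
time: 22.6
tool_pos: [0.4502, 0.1511, 0.1198]
tcp_rot: [-3.141, -0.005, -0.002]
wrist_force: [0.7, -0.1, -1.4]
width: 0.366
grip_force: 39.8
```

>>> step_arm(series=[{"x": 0.0, "y": -0.004, "z": 0.04, "ax": 0.0, "ay": 0.0, "az": 0.0, "grip": 1.0}, {"x": 0.0, "y": -0.004, "z": 0.062, "ax": 0.0, "ay": 0.0, "az": 0.0, "grip": 1.0}, {"x": 0.0, "y": -0.004, "z": 0.074, "ax": 0.0, "ay": 0.0, "az": 0.0, "grip": 1.0}, {"x": 0.0, "y": -0.004, "z": 0.08, "ax": 0.0, "ay": 0.0, "az": 0.0, "grip": 1.0}, {"x": 0.0, "y": -0.004, "z": 0.081, "ax": 0.0, "ay": 0.0, "az": 0.0, "grip": 1.0}, {"x": 0.0, "y": -0.004, "z": 0.081, "ax": 0.0, "ay": 0.0, "az": 0.0, "grip": 1.0}])

```text
time: 23.2
tool_pos: [0.4503, 0.1538, 0.0805]
tcp_rot: [-3.141, -0.006, -0.002]
wrist_force: [-2.9, 0.1, 6.4]
width: 0.361
grip_force: 39.7
```

>>> step_arm(series=[{"x": 0.0, "y": 0.0, "z": 0.0, "ax": 0.0, "ay": 0.0, "az": 0.0, "grip": -1.0}, {"x": 0.0, "y": 0.0, "z": 0.0, "ax": 0.0, "ay": 0.0, "az": 0.0, "grip": -1.0}, {"x": 0.0, "y": 0.0, "z": 0.0, "ax": 0.0, "ay": 0.0, "az": 0.0, "grip": -1.0}, {"x": 0.0, "y": 0.0, "z": 0.0, "ax": 0.0, "ay": 0.0, "az": 0.0, "grip": -1.0}, {"x": 0.0, "y": 0.0, "z": 0.0, "ax": 0.0, "ay": 0.0, "az": 0.0, "grip": -1.0}, {"x": 0.0, "y": 0.0, "z": 0.0, "ax": 0.0, "ay": 0.0, "az": 0.0, "grip": -1.0}, {"x": 0.0, "y": 0.0, "z": -0.06, "ax": 0.0, "ay": 0.0, "az": 0.0, "grip": -1.0}, {"x": 0.0, "y": 0.0, "z": -0.14, "ax": 0.0, "ay": 0.0, "az": 0.0, "grip": -1.0}, {"x": 0.0, "y": 0.0, "z": -0.22, "ax": 0.0, "ay": 0.0, "az": 0.0, "grip": -1.0}, {"x": 0.0, "y": 0.0, "z": -0.3, "ax": 0.0, "ay": 0.0, "az": 0.0, "grip": -1.0}, {"x": 0.0, "y": 0.0, "z": -0.3, "ax": 0.0, "ay": 0.0, "az": 0.0, "grip": -1.0}, {"x": 0.0, "y": 0.0, "z": -0.3, "ax": 0.0, "ay": 0.0, "az": 0.0, "grip": -1.0}])

```text
time: 24.4
tool_pos: [0.4503, 0.1536, 0.2302]
tcp_rot: [-3.141, -0.006, -0.005]
wrist_force: [0.1, 0.0, -1.5]
width: 1.0
grip_force: 0.0
```

```bash
python3 - <<'E'
from workcell import imaging
import cv2,numpy as np
from vis import *
S=imaging.read_camera("scene")
for c,s in(('violet',(330,118)),('yellow',(258,179)),('red',(383,157))):
    ps,h,a=blob(S['img'],c,s); print(c,ps,a,onplane(S,ps,.101))
cv2.imwrite("pics/s7.png",cv2.resize(S['img'][80:330,140:470],None,fx=2,fy=2)[:,:,::-1])
E
```

```text
violet [328.72454672 120.20432357] 259 [0.44908683 0.15411357 0.101     ]
yellow [258.26575029 179.44558992] 311 [ 0.49049242 -0.09088714  0.101     ]
red [382.64102564 155.36733556] 323 [0.62055834 0.15351048 0.101     ]
```

View pics/s7.png

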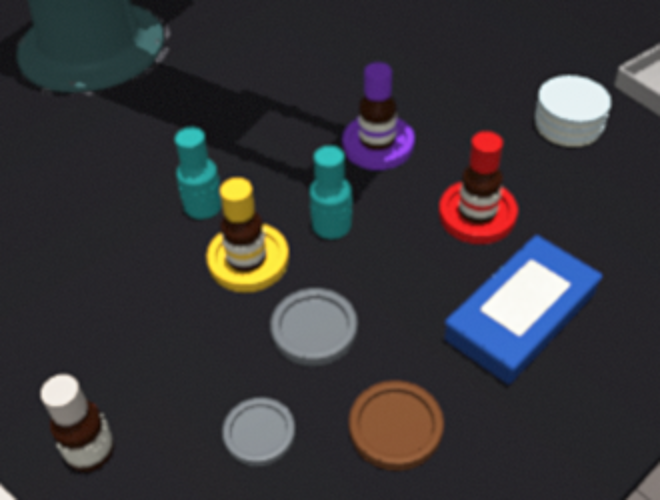

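All three bottles stand upright in the trays of their own colour (violet crop (378,100), yellow (240,225), red (482,175)), each within 2 mm of its tray's axis. The bystanders look unmoved and the gripper is clear above, so I'm handing in.

```bash
python3 -c "
from workcell import bot
print(bot.finish_job())"
```

```text
the job is handed in; nothing more can be done
None
```

The job is handed in: the violet, yellow and red bottles each stand upright and released in the tray of their own colour, within about 2 mm of its axis in the last picture; the violet one was parked in the spare tray on the way, no bystander looks moved, and no verdict was returned.

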